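Air a painted panel: tray out, hold the extractor lever at its third notch

TASK

Air the freshly painted panel: pull the drying cabinet's tray out to its stop with the panel lying in it, and only then press the extractor fan's spring lever down with the gripper, past its first two notches into the third, but not on down to the bottom stop. The lever springs back when let go, so finish while still holding it in the third notch, with the tray still fully out; do not disturb the spray can, the paint cup or the tape roll.

Things in the scene. Friction and masses are not known exactly. Their poses are not given: they have to be found in the camera images.
- drying_cabinet: Grey sheet-metal drying cabinet, fixed to the table, 250 wide (y) x 250 deep (x) x 158 mm high, louvres on its front and sides; the tray slides in a slot just below its top. Origin: on the table, under the middle of the cabinet's front plane; its own +x points back into the cabinet, so the tray pulls out along its own -x; z up. It stands to the left or right of the fan box, turned by up to about 0.2 rad.
- tray_handle (a point): Grip point of the tray: the middle of a level round steel bar handle, 120 mm long along the cabinet's y, about 10 mm thick, on two end posts. The bar's centre is 35 mm in front of the tray's front panel, 132 mm above the table and 26 mm below the cabinet's top, with free space below, so it can be pinched or hooked from above. Tray front panel: 244 mm wide, 12 mm thick, its top at 153 mm. The point's axes are the cabinet's, and it travels with the tray.
- tray (a joint): How far the tray is out, in m: 0 shut, 0.14 at its stop. It starts between 0 and 0.03. Slides with about 2 N of friction and stays where it is left. It counts as out beyond 0.132.
- panel: Loose flat sample panel, 120 x 160 x 6 mm, about 0.15 kg, paper white with patches of paint, lying in the shallow aluminium tray (walls 16 to 20 mm), underside 106 mm above the table. Origin: centre of its underside. It rides along with the tray; no need to touch it.
- fan_box: Grey extractor fan box, fixed to the table, 110 wide (y) x 130 deep (x) x 160 mm high, a hose leaving its back. Origin: on the table, under the middle of its front plane; its own +x points back into the box; z up. The lever comes out of a slot in its front; white marks beside the slot, and beside a second slot with a pointer on its back, show the rest height and the three notches. It is turned by up to about 0.2 rad.
- lever_top (a point): Where to press: the centre of the flat top of the lever's black paddle, which sticks out 49 mm in front of the fan box and is 56 mm wide and 12 mm thick. The point lies 26.5 mm in front of the box's front, 150 mm above the table at rest (10 mm below the box's top), and sinks straight down with the lever; free space above, below and around. Axes as the fan box's.
- lever (a joint): How far the lever is pressed down, in m: 0 at rest; notches (detents) centred at 0.013, 0.024 and 0.035; bottom stop at 0.046. The third notch counts between 0.031 and 0.040. A spring always returns it to 0, from any notch: about 5 N of push at the start, a peak on the ridge before each notch (about 6, 8 and 10 N), less push just inside each notch (6 to 9 N in the third), and a peak of about 12 N on a ridge between the third notch and the bottom stop.
- spray_can: Upright aluminium spray can with a dark wrap, 65 mm diameter, 186 mm high, loose, off to the right on the table; bystander. Origin: centre of its underside.
- paint_cup: Open white plastic cup, 76 mm across the rim, 85 mm high, loose, off to the left on the table; bystander. Origin: centre of its underside.
- tape_roll: Roll of cream masking tape lying flat, 100 mm across, 25 mm high, loose, in the middle in front of the cabinet and the fan box; the tray passes well above it; bystander. Origin: centre of its underside.

How it is judged:
On the way, in this order (a step that is already met when the one before it is completed fails the run):
1. the tray is out at its stop (value of joint tray above 0.132 m), for 0.2 s.
2. the fingers hold the lever in its third notch (value of joint lever between 0.031 and 0.04 m and contact force between the fingers and lever above 3 N), for 0.3 s.
At the end, for the whole second after the job is handed in: The tray is out at its stop (beyond 132 of 140 mm) with the panel lying in it, and the fingers hold the lever in the third notch (31 to 40 mm down) with more than 3 N on it, through the last second (all of step 2 and value of joint tray above 0.132 m and height (world z) of panel above 0.1 m and horizontal distance between panel and tray_handle below 0.19 m); the arm keeps its last pose, push and grip.
It fails at once if the lever is pressed (over 8 mm) while the tray is not out (value of joint lever above 0.008 m and value of joint tray below 0.125 m).
It fails at once if the lever is pressed on down to its bottom stop (over 44 mm) (value of joint lever above 0.044 m).
It fails at once if the panel falls out of the tray (height (world z) of panel below 0.09 m).
It fails at once if a bystander is moved by over 30 mm or tipped over (distance of any of spray_can, paint_cup, tape_roll from where it was at the start of the episode above 0.03 m or angle between any of spray_can, paint_cup's own z axis and vertical above 0.5 rad).
It also fails if it takes over 51 s, if anything falls off the work surface, if the arm or the gripper's body presses on something with over 40 N, if the wrist force passes 120 N, or if a joint passes its speed limit or range.

ROBOT

A 7-joint arm with a two-finger parallel gripper is mounted at the origin on the work surface. World frame = base frame: x ahead of the robot, y to its left, z up, the work surface at z = 0. Lengths are in m, angles in rad, forces in N, time in s.
With the tool pointing down it reaches from about 0.425 to 0.95 m from the base axis. Payload 4.7 kg.
Tool frame: the origin (TCP) lies at the very end of the fingers, on their centre line; the grasp point (between the pads) lies 19 mm behind it; z points along the fingers, y is the direction in which the jaws open and shut (so a half turn about z gives the same grasp; the last joint's range is limited). The gripper opens to 87 mm and grips with 3 to 60 N. Pads are 19 mm wide; open, the fingers measure 117 mm over their backs; the gripper's body (75 mm by 190 mm) begins 51 mm behind the grasp point.
Start: joints at [1.164, 0.469, -0.049, 1.532, 0.024, 1.141, -0.082], TCP at [0.249, -0.627, 0.223] pointing down, gripper open.
Joint ranges: [-2.59, 2.59], [-0.33, 1.99], [-1.39, 1.29], [0.1, 2.45], [-1.04, 4.18], [0.21, 1.99], [-2.66, 2.66]. Speed limits (rad/s): [2.57, 2.57, 3.14, 3.14, 3.14, 3.14, 3.14].

INTERFACE

Orientations are given as a unit quaternion [w, x, y, z].
In Python, from plant import readout, viewer, workorder, spotter gives the robot as it stands. The module is installed in compiled form; this text tells all that it offers.
- The arm moves only by the tool send_rows, never from a script. Its argument "commands" is a list of rows, each a list of 7 numbers: the opening, from 0 (shut) to 1 (fully open), then the shift along the tool's x, y, z in m, then the turn, a rotation vector about the tool's x, y, z in degrees. In form: [[hand, x, y, z, rx, ry, rz], ...]. A call has 1 to 20 rows; each row shifts and turns the commanded pose from where the row before left it, along the tool's axes as they then stand; what a row does not reach is not made up. A row lasts 1/8 s, in which the tool goes at most 62.5 mm and 10.7 degrees, less where a joint would pass 70% of its speed; a pose out of reach is approached as far as the arm can. A call is refused whole if a number of a shift passes 0.0625 or a number of a turn 10.7, either way. A call with a gripper value outside its range is refused whole. The fingers move at their own pace and stop on an object; the grip force is fixed at half the most. Time passes only in rows, so rows that do not move let the fingers close. It gives the time, the measured TCP pose, the force and the opening at its end, in the units of the state.
- readout.observe(): the state, without advancing time (a new reading comes with each control period).
- viewer.read_camera(name): name is "side" or "top"; returns (picture, depth): 384x512x3 uint8, red, green, blue; 384x512 float32, m along the optical axis (not along the pixel's ray), 0 where there is no reading.
- viewer.camera_params(name): a dict with "fx", "fy", "cx", "cy" (pixels), "k1" (the pictures are not rectified: a ray, as slopes to the right and down, at radius r is drawn at 1 + k1 r^2 times it, then the intrinsics apply), "pose" (4x4, takes a point from camera to world coordinates). Camera axes: x right, y up, looking along -z (the intrinsics and any distortion apply to the point x, -y, -z); pixel columns grow to the right and rows downward; lengths in m; the calibration is good to about 2 mm. A picture is of the moment at which its call begins. camera_params takes no time and is no camera call.
- workorder.hand_in(): hands the job in, once; it reports no verdict.
Trained networks look in the newest picture that a camera, given by its name, has taken for a name from the list of things; names that differ only in an ending like _2 or _b are one class to them, and where a whole thing is asked for, a point or a joint stands for the part that bears it (a point fixed in the world has none). Each returns a list of dicts, best first, with "confidence" (0 to 1); they miss things now and then, are a little off and sometimes report something else, mostly with a low value. They report only what shows in the picture. A call takes as long as a camera call.
- spotter.recognise(camera, query): "position" ([x, y, z] in m, in the coordinates of the camera as it stood for that picture, good to about 4 mm: the middle of the surface that is visible of it).
- spotter.regions_of(camera, query): "region" (384x512 bool, what is visible of it).
- spotter.tip_of(camera, query): "position" ([x, y, z] in m, in the coordinates of the camera as it stood for that picture, good to about 4 mm: a listed point, or the origin of a listed thing).
The state is a dict: "time": time; "joints": joint angles; "joint_vel": joint speeds; "joint_efforts": joint torques, N m; "ee_pos": TCP position; "tcp_rot": TCP orientation; "contact_force": force on the tool from outside, world axes, zero at the start; "wrist_torque": the same for the moment, N m; "grip_width": opening from 0.0 (shut) to 1.0 (fully open).
Only numpy, scipy, OpenCV 4.12 (cv2) and the standard library are available. Lean on these libraries where they do the work, as an engineer would, in place of code of your own. Each camera call takes 0.05 s, during which the arm holds its last target.

## Working session

There is one attempt and no reset: what is moved stays moved. The work goes in short steps, Python scripts to look and compute and a tool call to move; the robot and the scene stay as the last step left them, time stands still between calls to the robot, and variables do not carry over. Pictures are saved under pics/ and viewed, and the job is handed in when it is done.

Besides the shell and the picture viewer there is one more tool, called after "Call:" as name([rows], argument=value, ...), one row to a line, values as JSON. send_rows: Moves the arm, as the interface text tells. Its arguments: {"type":"object","properties":{"commands":{"type":"array","items":{"type":"array","items":{"type":"number"}}}},"required":["commands"]}

```bash
mkdir -p pics; cat > h.py <<'E'
import numpy as np, cv2
from plant import readout, viewer, workorder, spotter
def w(cam,p):
    T=np.array(viewer.camera_params(cam)["pose"]); return T[:3,:3]@np.array(p)+T[:3,3]
def snap(cam,name):
    im,d=viewer.read_camera(cam); cv2.imwrite(f"pics/{name}.png",im[:,:,::-1]); return im,d
def cloud(cam,d):
    c=viewer.camera_params(cam); h,wd=d.shape
    u,v=np.meshgrid(np.arange(wd),np.arange(h))
    K=np.array([[c["fx"],0,c["cx"]],[0,c["fy"],c["cy"]],[0,0,1]],float)
    # r^2 of undistorted slopes: iterate
    p=cv2.undistortPoints(np.stack([u,v],-1).reshape(-1,1,2).astype(float),K,np.array([c["k1"],0,0,0]),None,None,None) if False else cv2.undistortPointsIter(np.stack([u,v],-1).reshape(-1,1,2).astype(float),K,np.array([c["k1"],0,0,0.]),np.eye(3),np.eye(3),(3,30,1e-9))
    p=p.reshape(h,wd,2)
    P=np.stack([p[...,0]*d,-p[...,1]*d,-d],-1)
    T=np.array(c["pose"]); return P@T[:3,:3].T+T[:3,3]
E
python3 - <<'E'
from h import *
s=readout.observe(); print({k:np.round(v,3) for k,v in s.items()})
for c in ("side","top"):
    im,d=snap(c,c+"0"); np.save(f"{c}0.npy",cloud(c,d))
    p=viewer.camera_params(c); print(c,p["fx"],p["k1"],np.round(p["pose"],3).tolist())
    for q in ("tray_handle","lever_top","drying_cabinet","fan_box"):
        for r in spotter.tip_of(c,q)[:2]: print(c,q,round(r["confidence"],2),np.round(w(c,r["position"]),4))
E
```

```text
{'time': np.float64(0.0), 'joints': array([ 1.164,  0.469, -0.049,  1.534,  0.024,  1.141, -0.082]), 'joint_vel': array([-0.   , -0.   , -0.001,  0.   ,  0.001,  0.   ,  0.002]), 'joint_efforts': array([ 0.0000e+00, -5.0797e+01, -8.1000e-02, -2.3616e+01, -6.1000e-02,
        3.8000e-02,  0.0000e+00]), 'ee_pos': array([ 0.249, -0.627,  0.221]), 'tcp_rot': array([-0.001,  0.982,  0.188, -0.   ]), 'contact_force': array([-0.74 , -1.03 ,  0.128]), 'wrist_torque': array([ 0.071, -0.007,  0.019]), 'grip_width': np.float64(0.999)}
side 351.39955891149225 -0.0724935568593129 [[-0.709, 0.398, -0.582, -0.061], [-0.705, -0.409, 0.579, 0.64], [-0.008, 0.821, 0.57, 0.717], [0.0, 0.0, 0.0, 1.0]]
side tray_handle 0.65 [0.5755 0.1864 0.1257]
side lever_top 0.71 [ 0.6571 -0.1759  0.0023]
side lever_top 0.69 [ 0.6293 -0.1823  0.1459]
side drying_cabinet 0.66 [0.6419 0.1885 0.0011]
side fan_box 0.95 [ 0.6559 -0.1756  0.0011]
top 397.8568103370583 -0.020786219051665455 [[0.025, 0.996, -0.081, 0.474], [-1.0, 0.026, 0.007, 0.006], [0.009, 0.08, 0.997, 1.524], [0.0, 0.0, 0.0, 1.0]]
top tray_handle 0.71 [0.5757 0.182  0.1341]
top lever_top 0.54 [ 0.6263 -0.1778  0.149 ]
top drying_cabinet 0.97 [ 6.428e-01  1.877e-01 -2.000e-04]
top fan_box 0.69 [ 0.6522 -0.1783 -0.0029]
```

View pics/side0.png

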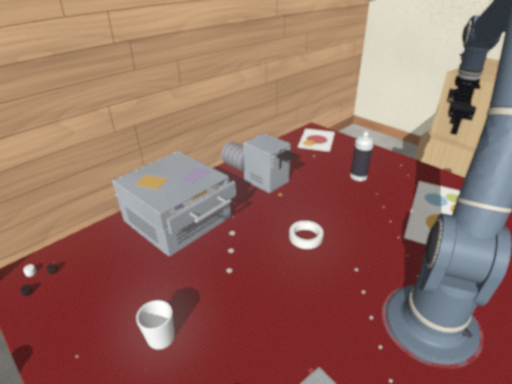

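View pics/top0.png

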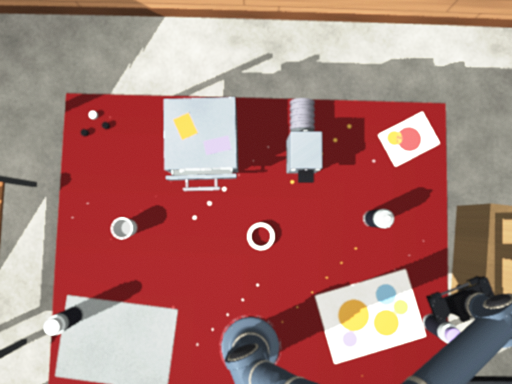

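```bash
python3 - <<'E'
import numpy as np,cv2
for c in("top","side"):
    P=np.load(f"{c}0.npy").reshape(-1,3)
    def sel(x0,x1,y0,y1,z0,z1):
        m=(P[:,0]>x0)&(P[:,0]<x1)&(P[:,1]>y0)&(P[:,1]<y1)&(P[:,2]>z0)&(P[:,2]<z1); return P[m]
    for n,b in {"cabtop":(.5,1,.03,.4,.15,.175),"bar":(.53,.605,.08,.28,.12,.145),"fantop":(.6,.9,-.3,-.1,.155,.175),"paddle":(.58,.65,-.25,-.1,.14,.156)}.items():
        q=sel(*b)
        if len(q)>5:
            r=cv2.minAreaRect(q[:,:2].astype(np.float32)); l=cv2.fitLine(q[:,:2].astype(np.float32),2,0,.01,.01).ravel()
            print(c,n,len(q),"med",np.round(np.median(q,0),4),"rect",np.round(r[0],4),np.round(r[1],4),round(r[2],1),"dir",np.round(l[:2],3), "zrange",np.round(np.percentile(q[:,2],[5,95]),4))
E
```

```text
top cabtop 5199 med [0.7632 0.195  0.1578] rect [0.7533 0.1951] [0.2848 0.2514] 3.2 dir [0.998 0.056] zrange [0.1528 0.1625]
top bar 150 med [0.5778 0.1857 0.1357] rect [0.5876 0.1845] [0.035  0.1291] 2.0 dir [ 0.046 -0.999] zrange [0.1304 0.1405]
top fantop 1089 med [ 0.7185 -0.1763  0.1601] rect [ 0.7001 -0.1755] [0.1689 0.1081] 0.9 dir [0.998 0.064] zrange [0.1559 0.1646]
top paddle 199 med [ 0.627  -0.1758  0.1495] rect [ 0.6272 -0.1777] [0.0427 0.0535] 1.4 dir [ 0.082 -0.997] zrange [0.1449 0.154 ]
side cabtop 3927 med [0.7413 0.2073 0.1575] rect [0.7506 0.1927] [0.2864 0.2529] 3.3 dir [0.997 0.078] zrange [0.1523 0.16  ]
side bar 203 med [0.5731 0.1926 0.1355] rect [0.585  0.1965] [0.1562 0.0384] 89.5 dir [ 0.01 -1.  ] zrange [0.13   0.1383]
side fantop 504 med [ 0.7086 -0.1722  0.1584] rect [ 0.7139 -0.1782] [0.1112 0.1286] 89.7 dir [ 0.992 -0.126] zrange [0.1559 0.1618]
side paddle 144 med [ 0.6218 -0.1738  0.1501] rect [ 0.6262 -0.1773] [0.048  0.0644] 0.4 dir [0.209 0.978] zrange [0.1422 0.1519]
```

```bash
cat >> h.py <<'E'
from scipy.spatial.transform import Rotation as R
def plan(target,yaw_y,n,hand):
    s=readout.observe(); q=s["tcp_rot"]; r0=R.from_quat([q[1],q[2],q[3],q[0]]); p0=np.array(s["ee_pos"])
    y=np.array([np.cos(yaw_y),np.sin(yaw_y),0]); z=np.array([0,0,-1.]); x=np.cross(y,z)
    r1=R.from_matrix(np.stack([x,y,z],1))
    rv=(r0.inv()*r1).as_rotvec(); d=(np.array(target)-p0)/n
    print("turn total",np.round(np.degrees(rv),1))
    for i in range(n):
        ri=r0*R.from_rotvec(rv*i/n)
        print([hand]+np.round(ri.inv().apply(d),4).tolist()+np.round(np.degrees(rv/n),2).tolist(),",")
E
python3 - <<'E'
from h import *
plan([0.5765,0.185,0.36],0.056,18,0.3)
E
```

```text
turn total [  0.   -0.  -71.6]
[0.3, 0.0336, -0.0352, -0.0076, 0.0, -0.0, -3.98] ,
[0.3, 0.0359, -0.0328, -0.0076, 0.0, -0.0, -3.98] ,
[0.3, 0.0381, -0.0303, -0.0076, 0.0, -0.0, -3.98] ,
[0.3, 0.0401, -0.0275, -0.0076, 0.0, -0.0, -3.98] ,
[0.3, 0.0419, -0.0247, -0.0076, 0.0, -0.0, -3.98] ,
[0.3, 0.0435, -0.0217, -0.0076, 0.0, -0.0, -3.98] ,
[0.3, 0.0449, -0.0187, -0.0076, 0.0, -0.0, -3.98] ,
[0.3, 0.0461, -0.0155, -0.0076, 0.0, -0.0, -3.98] ,
[0.3, 0.0471, -0.0123, -0.0076, 0.0, -0.0, -3.98] ,
[0.3, 0.0478, -0.009, -0.0076, 0.0, -0.0, -3.98] ,
[0.3, 0.0483, -0.0056, -0.0076, 0.0, -0.0, -3.98] ,
[0.3, 0.0486, -0.0023, -0.0076, 0.0, -0.0, -3.98] ,
[0.3, 0.0486, 0.0011, -0.0076, 0.0, -0.0, -3.98] ,
[0.3, 0.0485, 0.0045, -0.0076, 0.0, -0.0, -3.98] ,
[0.3, 0.048, 0.0078, -0.0076, 0.0, -0.0, -3.98] ,
[0.3, 0.0474, 0.0111, -0.0076, 0.0, -0.0, -3.98] ,
[0.3, 0.0465, 0.0144, -0.0076, 0.0, -0.0, -3.98] ,
[0.3, 0.0454, 0.0176, -0.0076, 0.0, -0.0, -3.98] ,
```

Call:
send_rows([
  [0.3,0,0,-0.06,0,0,0],
  [0.3,0,0,-0.06,0,0,0],
  [0.3,0.034,-0.035,-0.001,0,0,-4],
  [0.3,0.036,-0.033,-0.001,0,0,-4],
  [0.3,0.038,-0.03,-0.001,0,0,-4],
  [0.3,0.04,-0.0275,-0.001,0,0,-4],
  [0.3,0.042,-0.025,-0.001,0,0,-4],
  [0.3,0.0435,-0.022,-0.001,0,0,-4],
  [0.3,0.045,-0.019,-0.001,0,0,-4],
  [0.3,0.046,-0.0155,-0.001,0,0,-4],
  [0.3,0.047,-0.012,-0.001,0,0,-4],
  [0.3,0.048,-0.009,-0.001,0,0,-4],
  [0.3,0.048,-0.0056,-0.001,0,0,-4],
  [0.3,0.0486,-0.0023,-0.001,0,0,-4],
  [0.3,0.0486,0.001,-0.001,0,0,-4],
  [0.3,0.0485,0.0045,-0.001,0,0,-4],
  [0.3,0.048,0.008,-0.001,0,0,-4],
  [0.3,0.0474,0.011,-0.001,0,0,-4],
  [0.3,0.0465,0.0144,-0.001,0,0,-4],
  [0.3,0.0454,0.0176,-0.001,0,0,-4],
])

```text
time: 3.0
ee_pos: [0.574, 0.1874, 0.3607]
tcp_rot: [0.0, 0.684, 0.73, 0.0]
contact_force: [0.2, -0.3, -0.5]
grip_width: 0.3
```

```bash
python3 - <<'E'
from h import *
plan([0.5765,0.185,0.19],0.056,4,0.27)
s=readout.observe();print(s["time"],s["ee_pos"],s["grip_width"],s["contact_force"])
E
```

```text
turn total [0.  0.  0.5]
[0.27, -0.0006, 0.0006, 0.0427, 0.01, 0.01, 0.13] ,
[0.27, -0.0006, 0.0006, 0.0427, 0.01, 0.01, 0.13] ,
[0.27, -0.0006, 0.0006, 0.0427, 0.01, 0.01, 0.13] ,
[0.27, -0.0006, 0.0006, 0.0427, 0.01, 0.01, 0.13] ,
3.0 [0.57398393 0.18739898 0.36070898] 0.30036872660898917 [ 0.2260363  -0.29793674 -0.51708003]
```

Call:
send_rows([
  [0.27,-0.0006,0.0006,0.0425,0,0,0.1],
  [0.27,-0.0006,0.0006,0.0425,0,0,0.1],
  [0.27,-0.0006,0.0006,0.0425,0,0,0.1],
  [0.27,-0.0006,0.0006,0.0425,0,0,0.1],
  [0.27,0,0,0,0,0,0],
])

```text
time: 3.62
ee_pos: [0.5741, 0.1825, 0.1875]
tcp_rot: [-0.001, 0.687, 0.727, -0.003]
contact_force: [0.5, 0.5, 0.9]
grip_width: 0.269
```

```bash
python3 - <<'E'
from h import *
im,d=snap("side","side1"); 
cv2.imwrite("pics/side1c.png",cv2.resize(im[90:290,90:340,::-1],None,fx=3,fy=3,interpolation=cv2.INTER_CUBIC))
for r in spotter.tip_of("side","tray_handle")[:2]: print(r["confidence"],w("side",r["position"]))
E
```

```text
0.68 [0.57226119 0.18829712 0.12450357]
```

View pics/side1c.png

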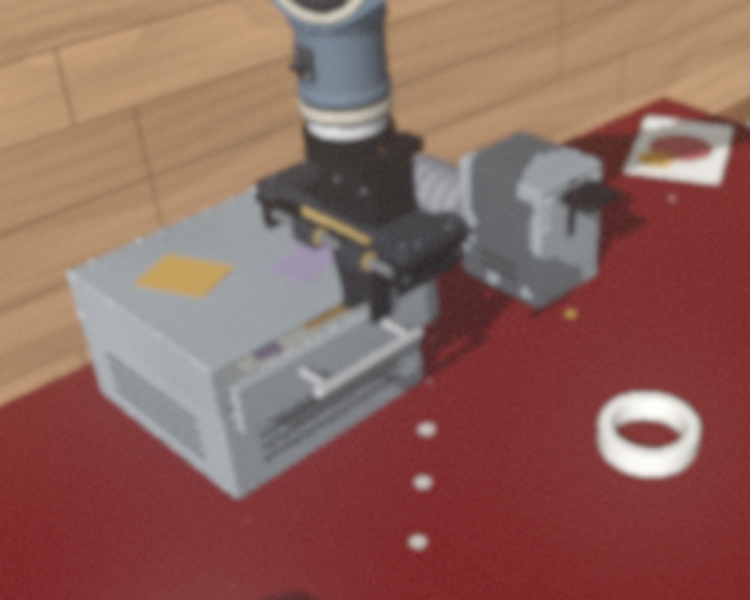

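Call:
send_rows([
  [0.27,0,0.001,0.025,0,0,0],
  [0.27,0,0,0.02,0,0,0],
  [0.27,0,0,0.01,0,0,0],
])

```text
time: 4.1
ee_pos: [0.5771, 0.184, 0.1355]
tcp_rot: [0.0, 0.687, 0.727, 0.0]
contact_force: [-0.1, 0.2, 0.9]
grip_width: 0.269
```

Call:
send_rows([
  [0.27,0,0,0.011,0,0,0],
  [0.27,0,0,0.011,0,0,0],
  [0.27,0,0,0,0,0,0],
])

```text
time: 4.47
ee_pos: [0.5765, 0.1838, 0.1127]
tcp_rot: [-0.0, 0.687, 0.727, -0.001]
contact_force: [-0.4, -0.5, -0.2]
grip_width: 0.271
```

Straddling with no contact; close.

Call:
send_rows([
  [0,0,0,0,0,0,0],
  [0,0,0,0,0,0,0],
  [0,0,0,0,0,0,0],
  [0,0,0,0,0,0,0],
])

```text
time: 4.97
ee_pos: [0.5769, 0.1843, 0.114]
tcp_rot: [0.0, 0.687, 0.727, 0.0]
contact_force: [-2.1, -0.5, 3.7]
grip_width: 0.112
```

Call:
send_rows([
  [0,0,-0.005,0,0,0,0],
  [0,0,-0.01,0,0,0,0],
  [0,0,-0.012,0,0,0,0],
  [0,0,-0.012,0,0,0,0],
  [0,0,-0.012,0,0,0,0],
  [0,0,-0.012,0,0,0,0],
  [0,0,-0.012,0,0,0,0],
  [0,0,-0.01,0,0,0,0],
  [0,0,-0.01,0,0,0,0],
  [0,0,-0.005,0,0,0,0],
  [0,0,0,0,0,0,0],
])

```text
time: 6.35
ee_pos: [0.4757, 0.1787, 0.1139]
tcp_rot: [-0.0, 0.687, 0.727, -0.0]
contact_force: [0.1, 1.6, 8.8]
grip_width: 0.111
```

Call:
send_rows([
  [0,0,-0.005,0,0,0,0],
  [0,0,-0.005,0,0,0,0],
  [0,0,-0.003,0,0,0,0],
  [0,0,0,0,0,0,0],
])

```text
time: 6.85
ee_pos: [0.4633, 0.178, 0.1139]
tcp_rot: [-0.0, 0.687, 0.727, -0.0]
contact_force: [1.0, 0.8, 7.4]
grip_width: 0.116
```

Call:
send_rows([
  [0,0,-0.003,0,0,0,0],
  [0,0,-0.003,0,0,0,0],
  [0,0,0,0,0,0,0],
])

```text
time: 7.22
ee_pos: [0.4574, 0.1777, 0.1139]
tcp_rot: [-0.0, 0.687, 0.727, 0.0]
contact_force: [-0.3, 1.3, 7.0]
grip_width: 0.118
```

Call:
send_rows([
  [0,0,-0.003,0,0,0,0],
  [0,0,-0.003,0,0,0,0],
  [0,0,0,0,0,0,0],
])

```text
time: 7.6
ee_pos: [0.4567, 0.1778, 0.114]
tcp_rot: [0.002, 0.687, 0.727, 0.005]
contact_force: [15.0, 3.1, -7.0]
grip_width: 0.113
```

Call:
send_rows([
  [0,0,0.004,0,0,0,0],
  [0.3,0,0,0,0,0,0],
  [0.3,0,0,0,0,0,0],
  [0.3,0,0,-0.01,0,0,0],
  [0.3,0,0,-0.03,0,0,0],
  [0.3,0,0,-0.05,0,0,0],
  [0.3,0,0,-0.06,0,0,0],
  [0.3,0,0,0,0,0,0],
])

```text
time: 8.6
ee_pos: [0.458, 0.1788, 0.2683]
tcp_rot: [0.003, 0.687, 0.727, 0.004]
contact_force: [-0.2, -0.1, -0.8]
grip_width: 0.295
```

```bash
python3 - <<'E'
from h import *
for c in("side","top"):
    im,d=snap(c,c+"2"); P=cloud(c,d); np.save(c+"2.npy",P)
    for q in("tray_handle","panel","lever_top"):
        for r in spotter.tip_of(c,q)[:2]: print(c,q,r["confidence"],w(c,r["position"]).round(4))
s=readout.observe();print(s["contact_force"])
plan([0.625,-0.177,0.26],-0.1,10,0)
E
```

```text
side tray_handle 0.68 [0.4543 0.1789 0.1266]
side panel 0.73 [0.6064 0.1715 0.1049]
top tray_handle 0.59 [0.4597 0.1765 0.1315]
top panel 0.78 [0.6049 0.1758 0.1022]
top lever_top 0.54 [ 0.6298 -0.1807  0.1489]
[-0.4412445   0.5558338  -0.14005721]
turn total [-0.1  0.   9. ]
[0, -0.0363, 0.0149, 0.0002, -0.01, 0.0, 0.9] ,
[0, -0.0361, 0.0155, 0.0002, -0.01, 0.0, 0.9] ,
[0, -0.0358, 0.016, 0.0002, -0.01, 0.0, 0.9] ,
[0, -0.0356, 0.0166, 0.0002, -0.01, 0.0, 0.9] ,
[0, -0.0353, 0.0172, 0.0002, -0.01, 0.0, 0.9] ,
[0, -0.035, 0.0177, 0.0002, -0.01, 0.0, 0.9] ,
[0, -0.0347, 0.0183, 0.0002, -0.01, 0.0, 0.9] ,
[0, -0.0344, 0.0188, 0.0002, -0.01, 0.0, 0.9] ,
[0, -0.0341, 0.0193, 0.0002, -0.01, 0.0, 0.9] ,
[0, -0.0338, 0.0199, 0.0002, -0.01, 0.0, 0.9] ,
```

View pics/side2.png

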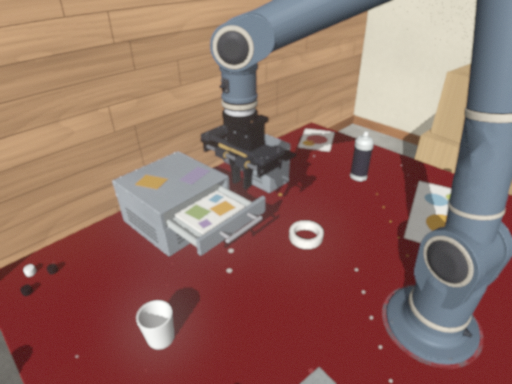

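View pics/top2.png

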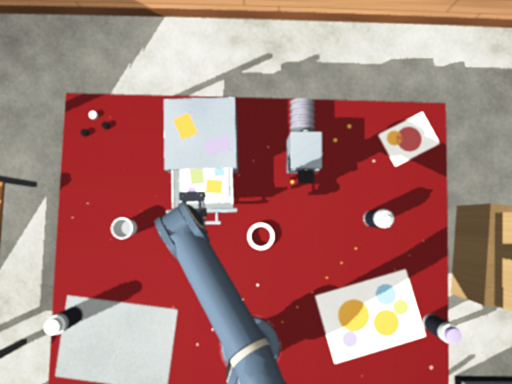

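Call:
send_rows([
  [0,-0.0363,0.015,0,0,0,0.9],
  [0,-0.036,0.0155,0,0,0,0.9],
  [0,-0.0358,0.016,0,0,0,0.9],
  [0,-0.0356,0.0166,0,0,0,0.9],
  [0,-0.0353,0.017,0,0,0,0.9],
  [0,-0.035,0.0177,0,0,0,0.9],
  [0,-0.0347,0.0183,0,0,0,0.9],
  [0,-0.0344,0.0188,0,0,0,0.9],
  [0,-0.034,0.0193,0,0,0,0.9],
  [0,-0.0338,0.02,0,0,0,0.9],
  [0,0,0,0,0,0,0],
])

```text
time: 10.38
ee_pos: [0.6257, -0.1806, 0.2616]
tcp_rot: [-0.001, 0.744, 0.669, -0.001]
contact_force: [-0.2, 0.3, 0.4]
grip_width: 0.007
```

```bash
python3 - <<'E'
from h import *
plan([0.625,-0.177,0.165],-0.1,4,0)
E
```

```text
turn total [-0.1  0.  -0.4]
[0, 0.0009, -0.0002, 0.0241, -0.03, 0.01, -0.09] ,
[0, 0.0009, -0.0002, 0.0241, -0.03, 0.01, -0.09] ,
[0, 0.0009, -0.0002, 0.0241, -0.03, 0.01, -0.09] ,
[0, 0.0009, -0.0002, 0.0241, -0.03, 0.01, -0.09] ,
```

Call:
send_rows([
  [0,0.001,0,0.024,0,0,0],
  [0,0.001,0,0.024,0,0,0],
  [0,0.001,0,0.024,0,0,0],
  [0,0,0,0.022,0,0,0],
  [0,0,0,0,0,0,0],
])

```text
time: 11.0
ee_pos: [0.6242, -0.1722, 0.1673]
tcp_rot: [-0.002, 0.741, 0.671, -0.001]
contact_force: [0.1, 0.6, 0.6]
grip_width: 0.008
```

```bash
python3 - <<'E'
from h import *
im,d=snap("side","side3"); 
cv2.imwrite("pics/side3c.png",cv2.resize(im[90:240,180:380,::-1],None,fx=4,fy=4,interpolation=cv2.INTER_CUBIC))
E
```

```text
(no output)
```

View pics/side3c.png

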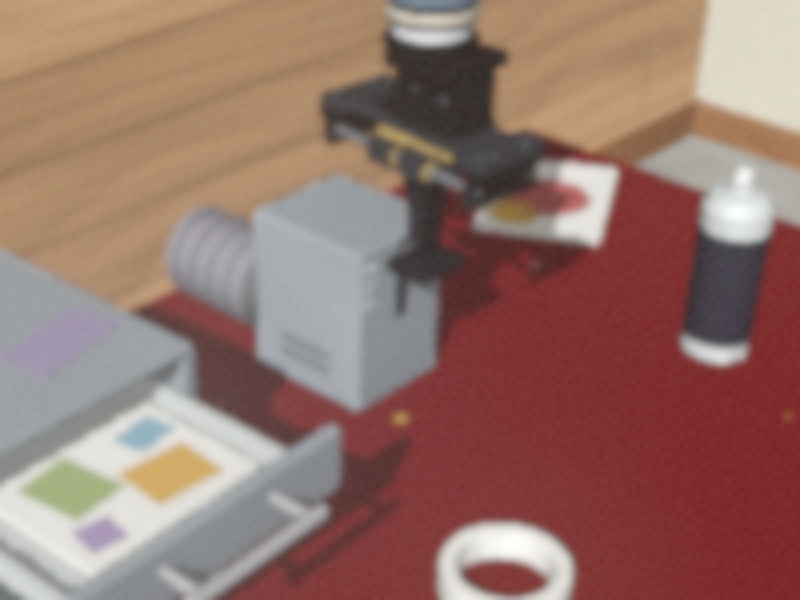

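Call:
send_rows([
  [0,-0.003,0,0.01,0,0,0],
  [0,0,0,0.004,0,0,0],
  [0,0,0,0,0,0,0],
])

```text
time: 11.42
ee_pos: [0.6254, -0.1765, 0.1554]
tcp_rot: [-0.0, 0.742, 0.671, -0.0]
contact_force: [0.6, -0.6, 0.4]
grip_width: 0.002
```

Call:
send_rows([
  [0,0,0,0.002,0,0,0],
  [0,0,0,0,0,0,0],
])

```text
time: 11.68
ee_pos: [0.6256, -0.1764, 0.1536]
tcp_rot: [0.0, 0.742, 0.671, 0.0]
contact_force: [0.6, -0.5, -0.3]
grip_width: 0.001
```

Call:
send_rows([
  [0,0,0,0.002,0,0,0],
  [0,0,0,0,0,0,0],
])

```text
time: 11.92
ee_pos: [0.6255, -0.1764, 0.1514]
tcp_rot: [-0.0, 0.742, 0.671, -0.0]
contact_force: [0.0, 0.1, -1.3]
grip_width: 0.003
```

Call:
send_rows([
  [0,0,0,0.001,0,0,0],
  [0,0,0,0,0,0,0],
])

```text
time: 12.18
ee_pos: [0.6256, -0.1765, 0.1505]
tcp_rot: [0.0, 0.742, 0.671, -0.0]
contact_force: [0.4, -0.4, 0.1]
grip_width: 0.006
```

Call:
send_rows([
  [0,0,0,0.001,0,0,0],
  [0,0,0,0,0,0,0],
])

```text
time: 12.42
ee_pos: [0.6257, -0.1764, 0.1502]
tcp_rot: [0.0, 0.742, 0.671, 0.0]
contact_force: [-1.2, 0.7, 4.7]
grip_width: 0.007
```

Call:
send_rows([
  [0,0,0,0.001,0,0,0],
  [0,0,0,0,0,0,0],
])

```text
time: 12.68
ee_pos: [0.6256, -0.1764, 0.149]
tcp_rot: [0.0, 0.742, 0.671, 0.0]
contact_force: [-2.0, 0.9, 4.9]
grip_width: 0.009
```

Call:
send_rows([
  [0,0,0,0.004,0,0,0],
  [0,0,0,0.004,0,0,0],
  [0,0,0,0,0,0,0],
])

```text
time: 13.05
ee_pos: [0.6256, -0.1765, 0.1405]
tcp_rot: [0.0, 0.742, 0.671, 0.0]
contact_force: [-1.1, -0.1, 4.0]
grip_width: 0.008
```

Call:
send_rows([
  [0,0,0,0.004,0,0,0],
  [0,0,0,0.004,0,0,0],
  [0,0,0,0,0,0,0],
])

```text
time: 13.42
ee_pos: [0.6256, -0.1765, 0.1331]
tcp_rot: [0.0, 0.742, 0.671, -0.0]
contact_force: [-2.8, -0.1, 6.7]
grip_width: 0.009
```

Call:
send_rows([
  [0,0,0,0.004,0,0,0],
  [0,0,0,0.003,0,0,0],
  [0,0,0,0,0,0,0],
])

```text
time: 13.8
ee_pos: [0.6257, -0.1765, 0.1262]
tcp_rot: [0.0, 0.742, 0.671, -0.0]
contact_force: [-3.6, 0.6, 8.5]
grip_width: 0.004
```

Call:
send_rows([
  [0,0,0,0.003,0,0,0],
  [0,0,0,0.003,0,0,0],
  [0,0,0,0,0,0,0],
])

```text
time: 14.18
ee_pos: [0.6257, -0.1765, 0.1204]
tcp_rot: [0.0, 0.742, 0.671, -0.0]
contact_force: [-3.2, 0.1, 7.5]
grip_width: 0.003
```

Call:
send_rows([
  [0,0,0,0.002,0,0,0],
  [0,0,0,0.002,0,0,0],
  [0,0,0,0,0,0,0],
])

```text
time: 14.55
ee_pos: [0.6257, -0.1765, 0.1162]
tcp_rot: [0.0, 0.742, 0.671, -0.0]
contact_force: [-3.2, 0.8, 6.6]
grip_width: 0.004
```

Call:
send_rows([
  [0,0,0,0.001,0,0,0],
  [0,0,0,0,0,0,0],
  [0,0,0,0,0,0,0],
  [0,0,0,0,0,0,0],
  [0,0,0,0,0,0,0],
])

```text
time: 15.18
ee_pos: [0.6257, -0.1765, 0.1156]
tcp_rot: [0.0, 0.742, 0.671, -0.0]
contact_force: [-2.4, 0.6, 9.1]
grip_width: 0.006
```

```bash
python3 - <<'E'
from h import *
for c in("side","top"):
    im,d=snap(c,c+"4")
    if c=="side": cv2.imwrite("pics/side4c.png",cv2.resize(im[90:240,180:380,::-1],None,fx=4,fy=4,interpolation=cv2.INTER_CUBIC))
    for q in("tray_handle","panel","lever_top"):
        for r in spotter.tip_of(c,q)[:2]: print(c,q,r["confidence"],w(c,r["position"]).round(4))
for i in range(2):
    viewer.read_camera("top"); s=readout.observe();print(s["contact_force"],s["ee_pos"])
E
```

```text
side tray_handle 0.58 [0.454  0.1829 0.1276]
side panel 0.62 [0.6089 0.1732 0.1038]
side lever_top 0.66 [ 0.6559 -0.1792  0.0042]
side lever_top 0.41 [ 0.6289 -0.1786  0.1153]
top tray_handle 0.8 [0.4554 0.1763 0.1333]
top panel 0.58 [0.6068 0.1785 0.1066]
[-3.23082383  0.94360235 10.69693083] [ 0.62568431 -0.17646106  0.11561291]
[-3.07306753  0.82328881  9.47976175] [ 0.62568042 -0.1764398   0.11563211]
```

View pics/side4c.png

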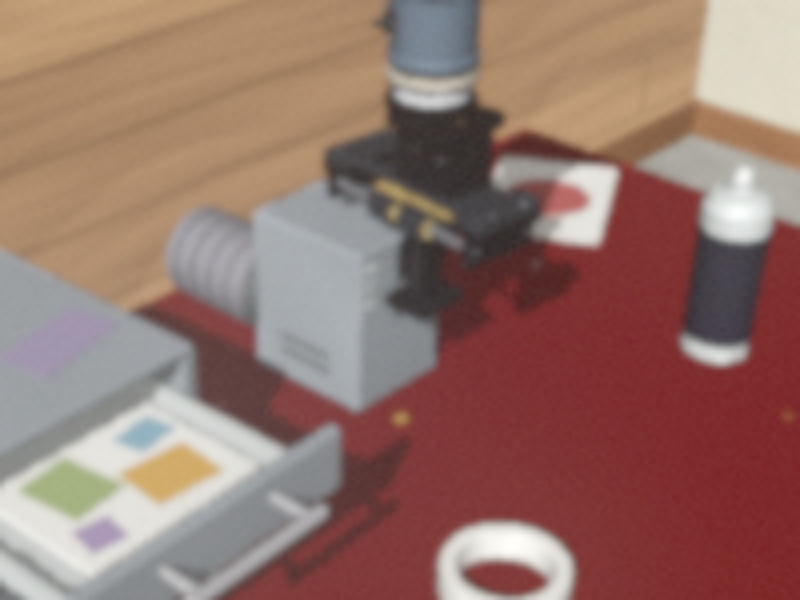

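View pics/top4.png

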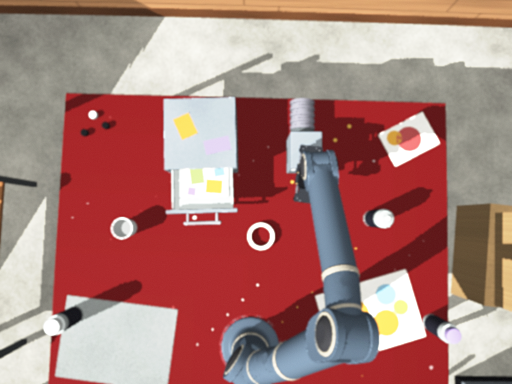

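```bash
python3 - <<'E'
from h import *
print(workorder.hand_in()); s=readout.observe(); print(s["time"],s["ee_pos"],s["contact_force"])
E
```

```text
the job is handed in; nothing more can be done
None
the job is handed in; nothing more can be done
```

I pulled the tray out to its stop first, then pressed the lever with the closed fingers into the third notch. I handed the job in while still holding it, at about 15.5 s; no verdict was reported.

- **Tray:** I pinched the handle and pulled about 120 mm, until a firm stop at about 15 N. The last pictures put the handle 186 to 189 mm in front of the cabinet. If the front panel sits flush when shut, the tray is about 0.138 to 0.14 m out.
- **Panel:** It still lies in the tray, with its underside at about 0.105 m.
- **Lever:** The fingers met the paddle at z = 0.1502 m and finished at 0.1156 m, so the lever is about 34.6 mm down. The side camera agreed, at about 0.115 m. The holding force was about 9 to 10.7 N, at or slightly above the 6 to 9 N quoted for the notch.
- **Bystanders:** The spray can, paint cup and tape roll look unmoved in both cameras.
- **Checks that disagreed:** One side-camera report put the lever top near the table. I took it for the fan box's origin and ignored it. After the press, the top camera no longer found the paddle, which is probably hidden under the gripper. The state could not be read after handing in, so nothing confirms the final second.

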